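# Screw the cap home on the adhesive tank

## Robot

A 6-joint arm with a two-finger parallel gripper is mounted at the origin on the work surface; the furniture and walls round the work are solid. World frame = base frame: x ahead of the robot, y to its left, z up, the work surface at z = 0. Lengths are in m, angles in rad, forces in N, time in s.
With the tool pointing down it reaches from about 0.35 to 0.775 m from the base axis. Payload 5.5 kg.
Tool frame: the origin (TCP) lies where the fingers leave the gripper's body, on its centre line; the fingertips stand env.tip_reach ahead of it and the grasp point (between the pads) lies 54 mm ahead of it (env.tip_reach is the distance from the TCP to the fingertips, in m); z points along the fingers, y is the line along which they close (so a half turn about z gives the same grasp; the last joint's range is limited). The gripper opens to 85 mm and grips with 20 to 120 N. Pads are 22 mm wide; open, the fingers measure 114 mm over their backs; the gripper's body (76 mm by 85 mm) begins 54 mm behind the grasp point. The pads swing forward as they close: fully open they stand 13 mm farther back than shut.
Start: joints at [-1.382, 0.313, 0.046, 1.304, 0, 1.431], TCP at [0.186, -0.544, 0.304] pointing down, gripper open.
Joint ranges: [-2.76, 2.76], [-0.86, 1.69], [-1.03, 1.26], [-2.2, 2.34], [-1.47, 1.5], [-3.14, 3.14]. Speed limits (rad/s): [2.57, 2.57, 3.14, 3.14, 3.14, 3.14].

## Interface

Orientations are given as a unit quaternion [w, x, y, z].
In Python, from workcell import status, optics, hand_in, env gives the robot as it stands.
- The arm moves only by the shell command python3 -m handwheel 'ROWS' [FORCE]. ROWS is a JSON object whose one key "deltas" holds a list of rows, each a list of 5 numbers: the opening, from -1 (shut) to 1 (fully open), then the shift along the tool's x, y, z in units of 40 mm (1.0 is 40 mm), then the turn about the tool's z in units of 10 degrees (1.0 is 10 degrees). In form: {"deltas": [[jaw, x, y, z, roll], ...]}. A call has 1 to 20 rows; each row shifts and turns the commanded pose from where the row before left it, along the tool's axes as they then stand; what a row does not reach is not made up. A row lasts 1/8 s, in which the tool goes at most 62.5 mm and 10.7 degrees, less where a joint would pass 70% of its speed; a pose out of reach is approached as far as the arm can. A call is refused whole if a number of a shift passes 1 or a number of a turn 1, either way. A call with a gripper value outside its range is refused whole. The fingers move at their own pace and stop on an object; FORCE is the grip in N (left out, the last holds). Time passes only in rows, so rows that do not move let the fingers close. It gives the time, the measured TCP pose, the force, the opening and the grip force at its end, in the units of the state.
- status.get_state(): the state, without advancing time (a new reading comes with each control period).
- optics.read_camera(name): name is "side" or "top" or "wrist"; returns a dict with "frame" (480x640x3 uint8, red, green, blue), "depth" (480x640 float32, m along the optical axis (not along the pixel's ray), 0 where there is no reading), "vfov" (degrees; the focal length in pixels is half the picture's height over the tangent of half this angle, whatever the lens; pixels are square), "cx", "cy" (the principal point, pixels), "origin" and "attitude" of the camera in the world. Camera axes: x right, y down, z forward; pixel columns grow to the right and rows downward; lengths in m; the calibration is good to about 2 mm. A picture is of the moment at which its call begins.
- hand_in(): hands the job in; it is judged then, once.
The state is a dict: "clock": time; "joint_pos": joint angles; "qvel": joint speeds; "tau": joint torques, N m; "tcp_pos": TCP position; "orientation": TCP orientation; "wrist_force": force on the tool from outside, world axes, zero at the start; "ft_torque": the same for the moment, N m; "finger_gap": finger opening in m; "grip_force": force on a finger pad.
Only numpy, scipy, OpenCV 4.12 (cv2) and the standard library are available. Lean on these libraries where they do the work, as an engineer would, in place of code of your own. Each camera call takes 0.05 s, during which the arm holds its last target. There are 200 camera calls.

## Task

Close the adhesive tank: pick the cap off the bench, set it on the tank's neck, turn it gently backward (anticlockwise from above) until you feel it drop into the start of the thread, and then screw it forward (clockwise) down to the stop. Never force it in either direction, and leave it level, fully home and let go, with the bolt and the heel block left where they are.

Things in the scene. Friction and masses are not known exactly. Their poses are not given: they have to be found in the camera images.
- cap: Loose black round screw cap, 55 mm diameter, 28 mm tall, finely fluted side, open side down on the bench. Origin: centre of its underside, z up. Inside the skirt three equal lugs, 120 degrees apart, 13 degrees wide, 3 mm high, level with the underside. Cavity 20 mm deep and 1.5 mm clear round the thread. Grip the flutes at any yaw; 0.06 to 0.11 kg.
- tank: Fixed grey round adhesive tank, 100 mm diameter on a 120 mm bolted foot, shoulder 101 mm high, steel neck on top with a coarse three-start thread (43 mm over it). Origin: centre of its foot, on the bench. Its yaw tells nothing of where the thread starts are. Backward = anticlockwise from above, forward = clockwise. Keep cap-to-thread force under 40 N in all (about 0.8 Nm).
- mouth (a point): Centre of the neck's tapered rim, 125 mm above the bench. Cap underside relative to it: -5 mm resting on top of the threads (-2.5 mm if a lug sits on a post), -13.5 mm dropped in a thread start, about -18 mm home. Starts every 120 degrees, with 13 degrees of play for a lug, a rigid post at the backward end. Forward from a start it sinks 5 mm in 87 degrees to the next post, the stop.
- bolt: Bystander: loose grey hexagon bolt lying down, 58 mm long, 21 mm wide head. Origin: centre of its underside.
- heel: Bystander: loose black rubber heel blank, 64 x 60 x 18 mm, flat on the bench. Origin: centre of its underside.
Not all that is in view belongs to the job. Several things have the shape of the cap; the one meant has the colours described above.

How it is judged:
By the outcome, as a careful person would: the job done as asked, in the order asked, and still so for the second after the job is handed in, with the robot touching nothing.
It also fails if it takes over 72 s, if anything falls off the work surface, if the arm or the gripper's body presses on something with over 40 N, if the wrist force passes 120 N, or if a joint passes its speed limit or range.

## Working session

There is one attempt and no reset: what is moved stays moved. The work goes in short steps, Python scripts to look and compute and a shell command to move; the robot and the scene stay as the last step left them, time stands still between calls to the robot, and variables do not carry over. Pictures are saved under pics/ and viewed, at most 10 in all, crops included, and the job is handed in when it is done.

```bash
ls; mkdir -p pics; cat > h.py <<'E'
import numpy as np, cv2
from scipy.spatial.transform import Rotation as R
from workcell import status, optics, hand_in, env
def cam(n):
    c=optics.read_camera(n); f=240/np.tan(np.radians(c['vfov'])/2)
    a=np.array(c['attitude'],float)
    M=a if a.shape==(3,3) else R.from_quat(a[[1,2,3,0]]).as_matrix()
    v,u=np.mgrid[:480,:640]; d=c['depth']
    P=np.stack([(u-c['cx'])/f*d,(v-c['cy'])/f*d,d],-1)@M.T+np.array(c['origin'])
    P[d==0]=np.nan
    return c,P
def save(n,im): cv2.imwrite('pics/'+n,np.ascontiguousarray(im[...,::-1]))
E
python3 - <<'E'
from h import *
s=status.get_state(); print(s, env.tip_reach)
for n in('top','side'):
    c,P=cam(n); save(n+'0.png',c['frame']); print(n,c['origin'],c['attitude'],c['vfov']); np.save(n+'P.npy',P); np.save(n+'F.npy',c['frame'])
E
```

```text
pics
{'clock': 0.0, 'joint_pos': array([-1.38161247e+00,  3.13998272e-01,  4.49622471e-02,  1.30357536e+00,
        2.54263109e-05,  1.43119279e+00]), 'qvel': array([-9.27521740e-04, -9.20793096e-04,  1.12709666e-03, -4.73866974e-05,
       -4.71324823e-04, -5.76195713e-04]), 'tau': array([ 9.01628084e-06, -4.80629182e+01,  2.98530918e+01,  1.94419204e-02,
       -7.85575253e-05, -3.06410449e-06]), 'tcp_pos': array([ 0.18558784, -0.54382766,  0.30300311]), 'orientation': array([-9.07566146e-04,  9.86517356e-01,  1.63654157e-01, -9.78626168e-06]), 'wrist_force': array([ 0.40542104, -0.0899466 ,  0.27868025]), 'ft_torque': array([-0.0376379 , -0.06121179,  0.0328407 ]), 'grip_force': 0.0, 'finger_gap': 0.08548530782807592} 0.0726
top [ 0.34440879 -0.09979568  1.0572241 ] [-0.04288458  0.71074777 -0.69984123  0.05675185] 43.486530845887486
side [ 0.4605663  -0.76347549  0.64823278] [-0.42043628  0.90691468 -0.02604543  0.00779307] 44.49508378761294
```

View pics/top0.png

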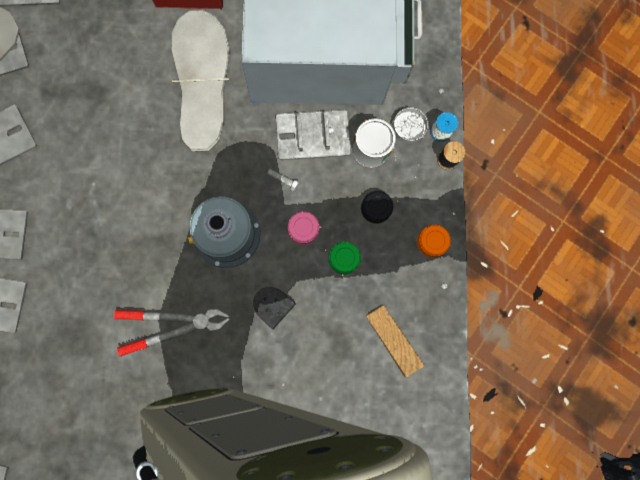

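View pics/side0.png

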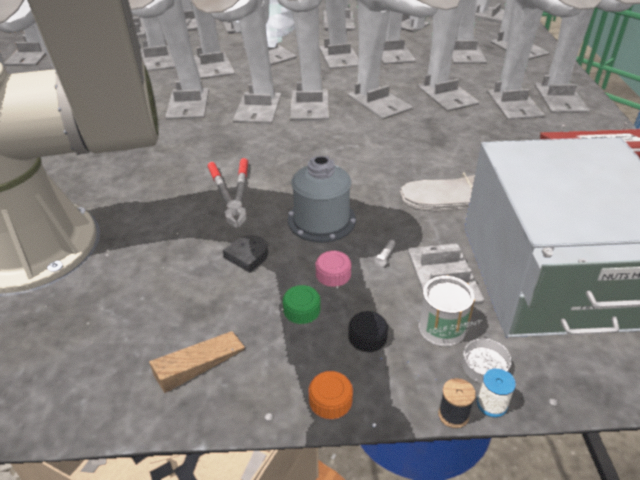

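The top view shows cap-shaped things at pink (303,227), green (345,257), black (377,206) and orange (434,240). The black one at (377,206) fits the description, since it is the only black round one. The tank's neck is at about (217,222), the bolt at (287,180) and the heel at (274,307). The side view agrees: black cap at (368,331), neck at (320,162). I'll confirm with one crop and measure.

```bash
python3 - <<'E'
from h import *
F=np.load('topF.npy');G=np.load('sideF.npy')
a=cv2.resize(F[160:260,170:420],None,fx=3,fy=3,interpolation=cv2.INTER_CUBIC)[:, :750]
b=cv2.resize(G[290:370,300:450],None,fx=3,fy=3,interpolation=cv2.INTER_CUBIC)
o=np.zeros((540,750,3),np.uint8);o[:300]=a;o[300:540,:450]=b
save('crop.png',o)
P=np.load('topP.npy');Q=np.load('sideP.npy')
def fit(p):
    c,r=cv2.minEnclosingCircle(p[:,:2].astype(np.float32)*1000); return np.array(c)/1000,r
def near(P,c,r,z0,z1):
    d=np.hypot(P[...,0]-c[0],P[...,1]-c[1]); m=(d<r)&(P[...,2]>z0)&(P[...,2]<z1); return P[m]
for nm,uv in(('cap',(206,377)),('heel',(307,274)),('bolt',(180,287)),('neck',(222,210)),('can',(140,375)),('pink',(227,303))):
    print(nm,P[uv])
cp=P[206,377]
for n,X in(('top',P),('side',Q)):
    p=near(X,cp,.045,.02,.04);print(n,'cap',len(p),fit(p),np.median(p,0),np.percentile(p[:,2],[5,50,95]))
    t=near(X,P[222,217],.09,.095,.108);print('shoulder',len(t),fit(t),np.median(t,0))
    tc=fit(t)[0]
    t=near(X,tc,.03,.117,.14);print('rim',len(t),fit(t),np.median(t,0),np.percentile(t[:,2],[5,50,95]))
E
```

```text
cap [ 0.54527158 -0.22839568  0.03012906]
heel [ 0.36844396 -0.05272249  0.01476686]
bolt [ 0.5925475  -0.07049545  0.0135948 ]
neck [0.49659318 0.0454357  0.12464653]
can [ 0.65491351 -0.22141404  0.05911769]
pink [ 0.50642725 -0.10025445  0.02779676]
top cap 766 (array([ 0.54643494, -0.22928386]), 27.828359603881836) [ 0.54532713 -0.22866632  0.02742178] [0.02293653 0.02742178 0.03069668]
shoulder 1056 (array([0.49665259, 0.03220317]), 45.04248046875) [0.49015636 0.03088112 0.09880085]
rim 566 (array([0.49551929, 0.03570987]), 22.1286678314209) [0.49460644 0.03443547 0.12375027] [0.118856   0.12375027 0.1278019 ]
side cap 1016 (array([ 0.54716132, -0.23201494]), 28.176055908203125) [ 0.54729209 -0.23512821  0.02697187] [0.02201831 0.02697187 0.0291007 ]
shoulder 590 (array([0.4961907, 0.0317445]), 39.1370735168457) [0.49575538 0.01771033 0.09886264]
rim 336 (array([0.49696149, 0.03520123]), 23.571971893310547) [0.49639837 0.02783621 0.12229537] [0.11817229 0.12229537 0.12582702]
```

View pics/crop.png

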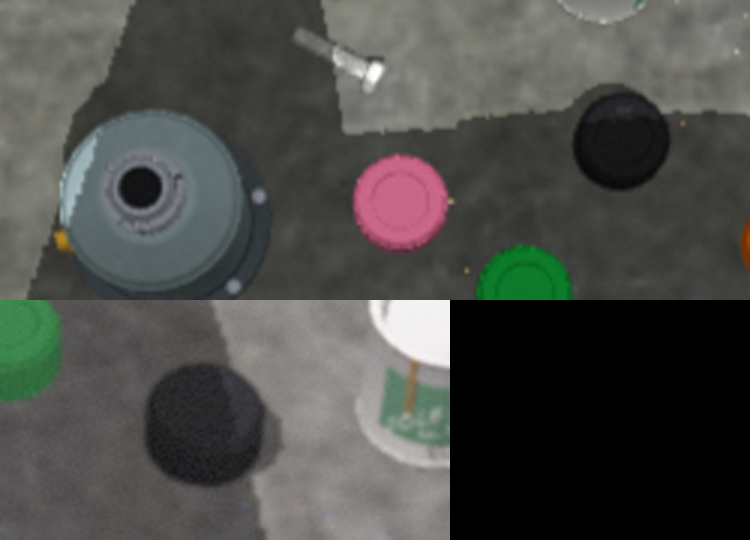

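The crop confirms it: the black cap, at (621,140) in the crop, is plain black, and its neighbours are pink and green. Cap ≈ (0.546,-0.230) with its top at 27–28 mm. The neck ≈ (0.496,0.0345) with its rim at 124 mm, as specified. I'll go above the cap.

```bash
python3 -m handwheel '{"deltas": [[1,0.92,-0.38,0.2,0],[1,0.92,-0.38,0.2,0],[1,0.92,-0.38,0.2,0],[1,0.92,-0.38,0.2,0],[1,0.92,-0.38,0.2,0],[1,0.92,-0.38,0.2,0],[1,0.92,-0.38,0.2,0],[1,0.92,-0.38,0.2,0],[1,0.92,-0.38,0.2,0],[1,0.92,-0.38,0.2,0],[1,0.92,-0.38,0.2,0],[1,0.92,-0.38,0.2,0],[1,0,0,0,0],[1,0,0,0,0]]}' 40
cat > w.py <<'E'
from h import *
import sys
# usage: w.py pic x y zlo zhi r
pic,x,y,zl,zh,r=sys.argv[1],*map(float,sys.argv[2:7])
c,P=cam('wrist'); save(pic,c['frame'])
m=(np.hypot(P[...,0]-x,P[...,1]-y)<r)&(P[...,2]>zl)&(P[...,2]<zh)
p=P[m]; print(len(p)); s=status.get_state()
if len(p)>5:
    cc,rr=cv2.minEnclosingCircle(p[:,:2].astype(np.float32)*1000); cc=np.array(cc)/1000
    print('circle',cc,rr,'median',np.median(p,0)); 
    T=R.from_quat(np.array(s['orientation'])[[1,2,3,0]]).as_matrix()
    print('delta tool units',T.T@(np.r_[cc,s['tcp_pos'][2]]-s['tcp_pos'])/.04)
print(s['clock'],s['tcp_pos'],s['orientation'],s['joint_pos'],s['wrist_force'],s['ft_torque'],s['finger_gap'])
E
python3 w.py w1.png 0.5466 -0.230 0.022 0.034 0.04
```

```text
clock: 1.85
tcp_pos: [0.5443, -0.2289, 0.2075]
orientation: [-0.0, 0.986, 0.164, -0.001]
wrist_force: [0.3, -1.0, -0.3]
finger_gap: 0.0855
grip_force: 0.0
5565
circle [ 0.54681366 -0.23003081] 27.58909034729004 median [ 0.54858178 -0.22943116  0.02699501]
delta tool units [ 5.68584042e-02  3.69212405e-02 -4.34383094e-05]
1.9 [ 0.54418458 -0.22936626  0.20776814] [-3.83445064e-05  9.86554528e-01  1.63432102e-01 -3.32841287e-04] [-5.34632302e-01  3.86846356e-01 -8.73353418e-02  1.09717362e+00
 -3.69519434e-04  2.27862337e+00] [ 0.31798654 -0.08972044 -0.15539699] [0.00999698 0.02867838 0.02429325] 0.0857148808819471
```

View pics/w1.png

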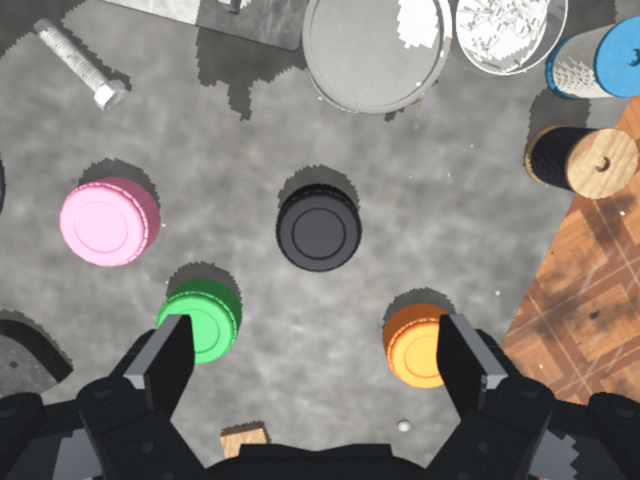

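The wrist view shows the black cap at (319,228) with nothing beside it along the closing line. The fitted circle is 55 mm, with its top at 27 mm. Descending and gripping.

```bash
python3 -m handwheel '{"deltas": [[1,0.06,0.04,0.5,0],[1,0,0,0.5,0],[1,0,0,0.5,0],[1,0,0,0.5,0],[1,0,0,0.5,0],[1,0,0,0.4,0],[1,0,0,0.2,0],[1,0,0,0.15,0],[1,0,0,0.04,0],[1,0,0,0,0],[1,0,0,0,0]]}' 40
python3 -m handwheel '{"deltas": [[-1,0,0,0,0],[-1,0,0,0,0],[-1,0,0,0,0],[-1,0,0,0,0],[-1,0,0,0,0],[-1,0,0,0,0],[-1,0,0,0,0],[-1,0,0,0,0]]}' 40
```

```text
clock: 3.28
tcp_pos: [0.5478, -0.2299, 0.0768]
orientation: [0.0, 0.987, 0.164, 0.0]
wrist_force: [-0.0, -0.9, 0.5]
finger_gap: 0.0854
grip_force: 0.0
clock: 4.28
tcp_pos: [0.5478, -0.2299, 0.0769]
orientation: [0.0, 0.987, 0.164, 0.0]
wrist_force: [-0.5, -0.7, 5.2]
finger_gap: 0.0537
grip_force: 42.6
```

```bash
python3 -m handwheel '{"deltas": [[-1,0,0,-0.3,0],[-1,0,0,-0.5,0],[-1,0,0,-0.6,0],[-1,0,0,-0.6,-0.89],[-1,0,0,-0.6,-0.89],[-1,0,0,-0.6,-0.89],[-1,0,0,-0.6,-0.89],[-1,0,0,-0.6,-0.89],[-1,0,0,-0.6,-0.89],[-1,0,0,0,-0.89],[-1,0,0,0,-0.89]]}' 50
python3 -m handwheel '{"deltas": [[-1,0.6,-0.22,0,0],[-1,0.6,-0.22,0,0],[-1,0.6,-0.22,0,0],[-1,0.6,-0.22,0,0],[-1,0.6,-0.22,0,0],[-1,0.5,-0.2,0,0],[-1,0.3,0,0,0],[-1,0,0,0,0],[-1,0,0,0,0]]}'
python3 w.py w2.png 0.496 0.0345 0.1175 0.132 0.03
```

```text
clock: 5.65
tcp_pos: [0.5475, -0.2297, 0.2771]
orientation: [0.0, 0.705, 0.709, 0.0]
wrist_force: [0.3, 0.4, -1.2]
finger_gap: 0.0533
grip_force: 52.9
clock: 6.78
tcp_pos: [0.4958, -0.0782, 0.2763]
orientation: [0.0, 0.707, 0.707, -0.0]
wrist_force: [-0.1, 0.7, -0.5]
finger_gap: 0.0533
grip_force: 52.9
5464
circle [0.49597739 0.03526023] 21.948463439941406 median [0.49562205 0.03250698 0.12399965]
delta tool units [ 2.83953632e+00  5.35358726e-03 -1.02962916e-03]
6.825 [ 0.49578064 -0.07832126  0.27621858] [ 1.93124090e-04  7.07052617e-01  7.07160912e-01 -6.35105307e-05] [-3.16616374e-01  1.82565968e-01 -1.93710129e-01  1.19423302e+00
 -2.87802813e-04  1.25402676e+00] [-0.51877862  0.63708625 -1.42039533] [ 0.00350414 -0.01751326  0.00151275] 0.05343573295632956
```

View pics/w2.png

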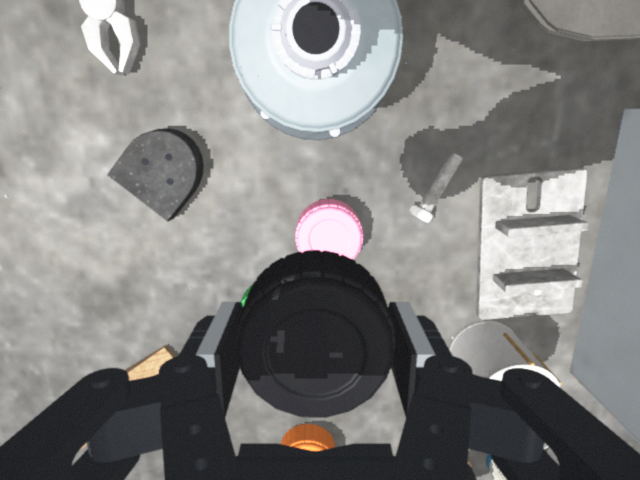

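The wrist view shows the cap held level between the pads at (318,345), with the neck at (316,27). I'll measure the held cap's offset from the tool axis in the same camera, then use it to align.

```bash
python3 - <<'E'
from h import *
c,P=cam('wrist'); s=status.get_state(); t=s['tcp_pos']
d=np.hypot(P[...,0]-t[0],P[...,1]-t[1])
im=c['frame'].max(2)
z=P[...,2]-t[2]+.0769
m=(d<.04)&(z>.0)&(z<.05)&(im<90); p=P[m]
h=np.histogram(z[m],bins=np.arange(0,.05,.004)); print(h[0])
m2=m&(z>.0255)&(z<.031)
# largest component
n,l,st,_=cv2.connectedComponentsWithStats(m2.astype(np.uint8)); k=1+st[1:,4].argmax(); mm=l==k
p=P[mm]; print(st[k]); (cx,cy),r=cv2.minEnclosingCircle(((p[:,:2]-t[:2])*1000).astype(np.float32)); print(cx,cy,r)
A=np.c_[p[:,:2]-t[:2],np.ones(len(p))]; print('plane',np.linalg.lstsq(A,p[:,2]-t[2]+.0769,rcond=None)[0])
q=p[:,:2]-t[:2]; print(np.percentile(q*1000,[.5,50,99.5],axis=0))
E
```

```text
[  269   424   510   647   787  2013 15868  2142   608   617   538   946]
[  237   280   157   137 16165]
-0.13446591794490814 0.19175098836421967 25.881839752197266
plane [-0.00012102  0.00048409  0.02700384]
[[-24.45187528 -23.6510411 ]
 [ -0.16180012   1.62730357]
 [ 24.41098797  24.50380684]]
```

```bash
python3 -m handwheel '{"deltas": [[-1,0.6,0.01,0,0],[-1,0.6,0,0,0],[-1,0.6,0,0,0],[-1,0.6,0,0,0],[-1,0.44,0,0,0],[-1,0,0,0.4,0],[-1,0,0,0.5,0],[-1,0,0,0.4,0],[-1,0,0,0.2,0],[-1,0,0,0.1,0],[-1,0,0,0,0],[-1,0,0,0,0]]}'
python3 -m handwheel '{"deltas": [[-1,0,0,0.05,0],[-1,0,0,0.05,0],[-1,0,0,0.05,0],[-1,0,0,0,0]]}'
```

```text
clock: 8.38
tcp_pos: [0.4961, 0.0357, 0.2129]
orientation: [0.0, 0.707, 0.707, 0.0]
wrist_force: [-1.0, 0.3, -1.5]
finger_gap: 0.0532
grip_force: 53.0
clock: 8.88
tcp_pos: [0.4956, 0.0358, 0.206]
orientation: [-0.0, 0.707, 0.707, -0.0]
wrist_force: [-0.2, 1.0, -0.7]
finger_gap: 0.0538
grip_force: 53.0
```

```bash
python3 -m handwheel '{"deltas": [[-1,0,0,0.05,0],[-1,0,0,0.05,0],[-1,0,0,0,0]]}'
python3 -m handwheel '{"deltas": [[-1,0,0,0.04,0],[-1,0,0,0.04,0],[-1,0,0,0,0]]}'
```

```text
clock: 9.25
tcp_pos: [0.4956, 0.0358, 0.202]
orientation: [-0.0, 0.707, 0.707, -0.0]
wrist_force: [0.5, 0.0, -0.3]
finger_gap: 0.0533
grip_force: 53.0
clock: 9.62
tcp_pos: [0.4956, 0.0358, 0.1989]
orientation: [-0.0, 0.707, 0.707, -0.0]
wrist_force: [1.0, -0.6, -1.0]
finger_gap: 0.0536
grip_force: 53.0
```

```bash
python3 -m handwheel '{"deltas": [[-1,0,0,0.025,0],[-1,0,0,0,0]]}'
python3 -m handwheel '{"deltas": [[-1,0,0,0.025,0],[-1,0,0,0,0]]}'
```

```text
clock: 9.88
tcp_pos: [0.4957, 0.0358, 0.198]
orientation: [-0.0, 0.707, 0.707, -0.0]
wrist_force: [-0.2, -0.3, -1.1]
finger_gap: 0.0531
grip_force: 53.0
clock: 10.12
tcp_pos: [0.4957, 0.0358, 0.1971]
orientation: [0.0, 0.707, 0.707, 0.0]
wrist_force: [0.2, -0.1, -0.2]
finger_gap: 0.0535
grip_force: 53.0
```

```bash
python3 -m handwheel '{"deltas": [[-1,0,0,0.02,0],[-1,0,0,0,0]]}'
python3 -m handwheel '{"deltas": [[-1,0,0,0.02,0],[-1,0,0,0,0]]}'
```

```text
clock: 10.38
tcp_pos: [0.4958, 0.0358, 0.1969]
orientation: [0.0, 0.707, 0.707, 0.0]
wrist_force: [-1.6, 0.6, 5.0]
finger_gap: 0.0535
grip_force: 53.5
clock: 10.62
tcp_pos: [0.4958, 0.0358, 0.1967]
orientation: [0.001, 0.707, 0.707, 0.0]
wrist_force: [-3.4, 0.4, 10.5]
finger_gap: 0.0534
grip_force: 54.1
```

Contact is at -5 mm, exactly where the thread tops are. I'll turn backward in 4° steps, stopping on a drop or on rising torque.

```bash
cat > chk.py <<'E'
# chk.py zstop: exit 1 if TCP fell below zstop, torque about z > 0.35, or force out of bounds
import sys
from workcell import status
s=status.get_state(); z=s['tcp_pos'][2]; f=s['wrist_force']; t=s['ft_torque']
q=s['joint_pos'][5]
print('t%.2f z%.4f F%s tz%.2f q6 %.3f'%(s['clock'],z,f.round(1),t[2],q))
sys.exit(z<float(sys.argv[1]) or abs(t[2])>.35 or abs(f[2])>22 or (f[0]**2+f[1]**2)**.5>12)
E
python3 chk.py .1955 &&
python3 -m handwheel '{"deltas": [[-1,0,0,0,-0.4],[-1,0,0,0,0]]}' >/dev/null && python3 chk.py .1955 &&
python3 -m handwheel '{"deltas": [[-1,0,0,0,-0.4],[-1,0,0,0,0]]}' >/dev/null && python3 chk.py .1955 &&
python3 -m handwheel '{"deltas": [[-1,0,0,0,-0.4],[-1,0,0,0,0]]}' >/dev/null && python3 chk.py .1955 &&
python3 -m handwheel '{"deltas": [[-1,0,0,0,-0.4],[-1,0,0,0,0]]}' >/dev/null && python3 chk.py .1955
```

```text
t10.62 z0.1967 F[-3.4  0.4 10.5] tz0.01 q6 1.481False
```

```bash
sed -i 's/sys.exit(\(.*\))$/sys.exit(int(\1))/' chk.py
python3 chk.py .1955 &&
python3 -m handwheel '{"deltas": [[-1,0,0,0,-0.4],[-1,0,0,0,0]]}' >/dev/null && python3 chk.py .1955 &&
python3 -m handwheel '{"deltas": [[-1,0,0,0,-0.4],[-1,0,0,0,0]]}' >/dev/null && python3 chk.py .1955 &&
python3 -m handwheel '{"deltas": [[-1,0,0,0,-0.4],[-1,0,0,0,0]]}' >/dev/null && python3 chk.py .1955 &&
python3 -m handwheel '{"deltas": [[-1,0,0,0,-0.4],[-1,0,0,0,0]]}' >/dev/null && python3 chk.py .1955
```

```text
t10.62 z0.1967 F[-3.4  0.4 10.5] tz0.01 q6 1.481
t10.88 z0.1968 F[-2.2  0.2  9.3] tz0.02 q6 1.410
t11.12 z0.1967 F[-0.7  0.1  7. ] tz0.06 q6 1.340
t11.38 z0.1965 F[0.7 0.3 6. ] tz0.05 q6 1.271
t11.62 z0.1962 F[2.2 0.6 3.1] tz-0.02 q6 1.203
```

```bash
python3 -m handwheel '{"deltas": [[-1,0,0,0.02,-0.2],[-1,0,0,0,0]]}' >/dev/null && python3 chk.py .1945 &&
python3 -m handwheel '{"deltas": [[-1,0,0,0.01,-0.3],[-1,0,0,0,0]]}' >/dev/null && python3 chk.py .1945 &&
python3 -m handwheel '{"deltas": [[-1,0,0,0,-0.3],[-1,0,0,0,0]]}' >/dev/null && python3 chk.py .1945 &&
python3 -m handwheel '{"deltas": [[-1,0,0,0,-0.3],[-1,0,0,0,0]]}' >/dev/null && python3 chk.py .1945
```

```text
t11.88 z0.1940 F[ 0.8 -0.3 -0.3] tz0.06 q6 1.167
```

Force vanished and it's sinking: the lugs are over the starts. I'll follow straight down without turning.

```bash
python3 -m handwheel '{"deltas": [[-1,0,0,0.03,0],[-1,0,0,0,0]]}' >/dev/null && python3 chk.py .185 &&
python3 -m handwheel '{"deltas": [[-1,0,0,0.04,0],[-1,0,0,0,0]]}' >/dev/null && python3 chk.py .185 &&
python3 -m handwheel '{"deltas": [[-1,0,0,0.04,0],[-1,0,0,0,0]]}' >/dev/null && python3 chk.py .185
```

```text
t12.12 z0.1930 F[-0.3  0.  -1.9] tz0.01 q6 1.167
t12.38 z0.1916 F[ 0.8 -0.1 -1.2] tz0.04 q6 1.166
t12.62 z0.1901 F[-0.6 -0.4 -0.9] tz-0.00 q6 1.166
```

```bash
python3 -m handwheel '{"deltas": [[-1,0,0,0.03,0],[-1,0,0,0,0]]}' >/dev/null && python3 chk.py .185 &&
python3 -m handwheel '{"deltas": [[-1,0,0,0.02,0],[-1,0,0,0,0]]}' >/dev/null && python3 chk.py .185 &&
python3 -m handwheel '{"deltas": [[-1,0,0,0.015,0],[-1,0,0,0,0]]}' >/dev/null && python3 chk.py .185
```

```text
t12.88 z0.1890 F[-0.2 -0.1 -0.3] tz-0.01 q6 1.166
t13.12 z0.1885 F[-0.9 -0.3  0.7] tz0.01 q6 1.166
t13.38 z0.1884 F[-2.1 -0.5  5. ] tz0.00 q6 1.166
```

Fully dropped into the start (-13.4 mm). Now I'll screw it forward, following the pitch at about 0.058 mm/deg.

```bash
python3 -m handwheel '{"deltas": [[-1,0,0,0,0.5],[-1,0,0,0,0]]}' >/dev/null && python3 chk.py .18 &&
python3 -m handwheel '{"deltas": [[-1,0,0,0.007,0.5],[-1,0,0,0,0]]}' >/dev/null && python3 chk.py .18 &&
python3 -m handwheel '{"deltas": [[-1,0,0,0.007,0.5],[-1,0,0,0,0]]}' >/dev/null && python3 chk.py .18 &&
python3 -m handwheel '{"deltas": [[-1,0,0,0.007,0.5],[-1,0,0,0,0]]}' >/dev/null && python3 chk.py .18
```

```text
t13.62 z0.1883 F[-0.4  0.8  4.3] tz-0.07 q6 1.253
t13.88 z0.1883 F[-0.   0.7  6.3] tz-0.11 q6 1.340
t14.12 z0.1880 F[-0.4 -0.1  6.1] tz-0.10 q6 1.427
t14.38 z0.1878 F[ 0.2 -0.6  6. ] tz-0.06 q6 1.514
```

```bash

python3 -m handwheel '{"deltas": [[-1,0,0,0.007,0.5],[-1,0,0,0,0]]}' >/dev/null && python3 chk.py .18 &&
python3 -m handwheel '{"deltas": [[-1,0,0,0.007,0.5],[-1,0,0,0,0]]}' >/dev/null && python3 chk.py .18 &&
python3 -m handwheel '{"deltas": [[-1,0,0,0.007,0.5],[-1,0,0,0,0]]}' >/dev/null && python3 chk.py .18 &&
python3 -m handwheel '{"deltas": [[-1,0,0,0.007,0.5],[-1,0,0,0,0]]}' >/dev/null && python3 chk.py .18 &&
python3 -m handwheel '{"deltas": [[-1,0,0,0.007,0.5],[-1,0,0,0,0]]}' >/dev/null && python3 chk.py .18 &&
python3 -m handwheel '{"deltas": [[-1,0,0,0.007,0.5],[-1,0,0,0,0]]}' >/dev/null && python3 chk.py .18 &&
python3 -m handwheel '{"deltas": [[-1,0,0,0.007,0.5],[-1,0,0,0,0]]}' >/dev/null && python3 chk.py .18
```

```text
t14.62 z0.1875 F[ 0.1 -1.5  5.7] tz-0.09 q6 1.602
t14.88 z0.1872 F[-0.6 -1.2  7.7] tz-0.09 q6 1.689
t15.12 z0.1869 F[ 0.4 -1.2  6. ] tz-0.14 q6 1.776
t15.38 z0.1866 F[ 0.1 -0.5  6.9] tz-0.07 q6 1.864
t15.62 z0.1864 F[-0.4 -1.3  5.7] tz-0.07 q6 1.951
t15.88 z0.1861 F[ 0.4 -1.1  6.5] tz-0.11 q6 2.038
t16.12 z0.1858 F[ 0.  -0.9  5.8] tz-0.08 q6 2.125
```

```bash

python3 -m handwheel '{"deltas": [[-1,0,0,0.007,0.5],[-1,0,0,0,0]]}' >/dev/null && python3 chk.py .18 &&
python3 -m handwheel '{"deltas": [[-1,0,0,0.007,0.5],[-1,0,0,0,0]]}' >/dev/null && python3 chk.py .18 &&
python3 -m handwheel '{"deltas": [[-1,0,0,0.007,0.5],[-1,0,0,0,0]]}' >/dev/null && python3 chk.py .18 &&
python3 -m handwheel '{"deltas": [[-1,0,0,0.004,0.25],[-1,0,0,0,0]]}' >/dev/null && python3 chk.py .18 &&
python3 -m handwheel '{"deltas": [[-1,0,0,0.004,0.25],[-1,0,0,0,0]]}' >/dev/null && python3 chk.py .18 &&
python3 -m handwheel '{"deltas": [[-1,0,0,0.004,0.25],[-1,0,0,0,0]]}' >/dev/null && python3 chk.py .18 &&
python3 -m handwheel '{"deltas": [[-1,0,0,0.004,0.25],[-1,0,0,0,0]]}' >/dev/null && python3 chk.py .18
```

```text
t16.38 z0.1855 F[0.6 0.  5.6] tz-0.07 q6 2.213
t16.62 z0.1852 F[-0.4  0.2  6.6] tz-0.07 q6 2.300
t16.88 z0.1850 F[-0.2 -0.   5.6] tz-0.09 q6 2.387
t17.12 z0.1848 F[-0.2 -0.8  5.8] tz-0.04 q6 2.430
t17.38 z0.1846 F[ 1.4 -0.9  6.8] tz-0.04 q6 2.474
t17.62 z0.1845 F[0.2 0.2 5.7] tz0.01 q6 2.518
t17.88 z0.1843 F[ 0.6 -0.5  6.2] tz-0.00 q6 2.561
```

```bash

python3 -m handwheel '{"deltas": [[-1,0,0,0.003,0.2],[-1,0,0,0,0]]}' >/dev/null && python3 chk.py .18 &&
python3 -m handwheel '{"deltas": [[-1,0,0,0.003,0.2],[-1,0,0,0,0]]}' >/dev/null && python3 chk.py .18 &&
python3 -m handwheel '{"deltas": [[-1,0,0,0.003,0.2],[-1,0,0,0,0]]}' >/dev/null && python3 chk.py .18 &&
python3 -m handwheel '{"deltas": [[-1,0,0,0.003,0.2],[-1,0,0,0,0]]}' >/dev/null && python3 chk.py .18 &&
python3 -m handwheel '{"deltas": [[-1,0,0,0.003,0.15],[-1,0,0,0,0]]}' >/dev/null && python3 chk.py .18 &&
python3 -m handwheel '{"deltas": [[-1,0,0,0.002,0.15],[-1,0,0,0,0]]}' >/dev/null && python3 chk.py .18 &&
python3 -m handwheel '{"deltas": [[-1,0,0,0,0.15],[-1,0,0,0,0]]}' >/dev/null && python3 chk.py .18
```

```text
t18.12 z0.1842 F[0.1 0.1 6.3] tz-0.01 q6 2.596
t18.38 z0.1841 F[ 0.1 -0.6  5.8] tz0.01 q6 2.631
t18.62 z0.1840 F[ 0.2 -1.   6.5] tz0.05 q6 2.666
t18.88 z0.1839 F[-0.1  0.1  5.5] tz0.03 q6 2.701
t19.12 z0.1838 F[-0.9 -0.1  6.7] tz0.08 q6 2.727
t19.38 z0.1838 F[-0.8 -1.2  7.8] tz0.36 q6 2.752
```

Torque jumped against the stop at -18.1 mm, 91° from the drop. It's home, so I'll release and lift clear.

```bash

python3 -m handwheel '{"deltas": [[-1,0,0,-0.015,0],[-1,0,0,0,0],[0.2,0,0,0,0],[1,0,0,0,0],[1,0,0,0,0],[1,0,0,0,0],[1,0,0,0,0],[1,0,0,0,0]]}' 20; python3 chk.py .18
python3 -m handwheel '{"deltas": [[1,0,0,-0.3,0],[1,0,0,-0.5,0],[1,0,0,-0.5,0],[1,0,0,-0.5,0],[1,0,0,-0.5,0],[1,-0.6,0,-0.2,0],[1,-0.6,0,0,0],[1,-0.6,0,0,0],[1,-0.6,0,0,0],[1,0,0,0,0],[1,0,0,0,0]]}'
python3 - <<'E'
from h import *
c,P=cam('wrist'); save('end_w.png',c['frame'])
m=(np.hypot(P[...,0]-.496,P[...,1]-.035)<.026)&(P[...,2]>.125)&(P[...,2]<.15); p=P[m]
A=np.c_[p[:,:2]-[.496,.035],np.ones(len(p))]; print(len(p),'plane',np.linalg.lstsq(A,p[:,2],rcond=None)[0])
print(cv2.minEnclosingCircle((p[:,:2]*1000).astype(np.float32)))
c,P=cam('side'); save('end_s.png',c['frame'])
a=np.load('sideF.npy').astype(int); b=c['frame'].astype(int)
for n,(u,v) in (('bolt',(386,254)),('heel',(246,252))): print(n,abs(a-b)[v-15:v+15,u-20:u+20].mean())
E
```

```text
clock: 20.38
tcp_pos: [0.4956, 0.0358, 0.1832]
orientation: [-0.0, 0.989, 0.148, -0.0]
wrist_force: [1.3, 0.3, -0.7]
finger_gap: 0.0854
grip_force: 0.0
t20.38 z0.1832 F[ 1.3  0.3 -0.7] tz0.01 q6 2.755
clock: 21.75
tcp_pos: [0.4048, 0.0076, 0.2841]
orientation: [0.0, 0.989, 0.148, 0.001]
wrist_force: [-0.4, 0.2, -0.1]
finger_gap: 0.0853
grip_force: 0.0
9289 plane [-0.00084917 -0.00054681  0.13415402]
((495.9986267089844, 34.9968147277832), 25.99474334716797)
bolt 24.91611111111111
heel 12.693888888888889
```

View pics/end_w.png

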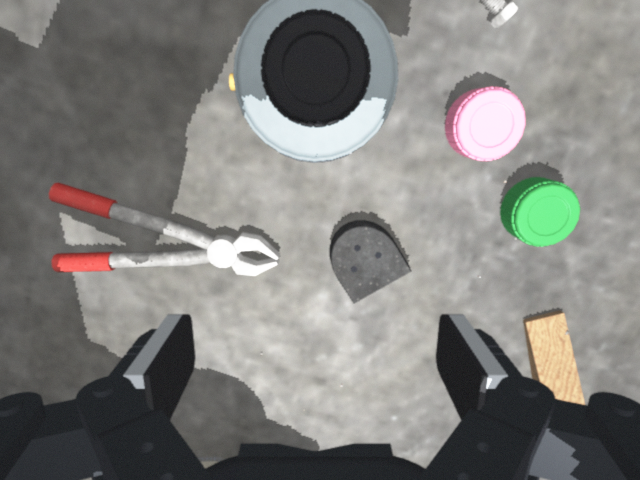

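View pics/end_s.png

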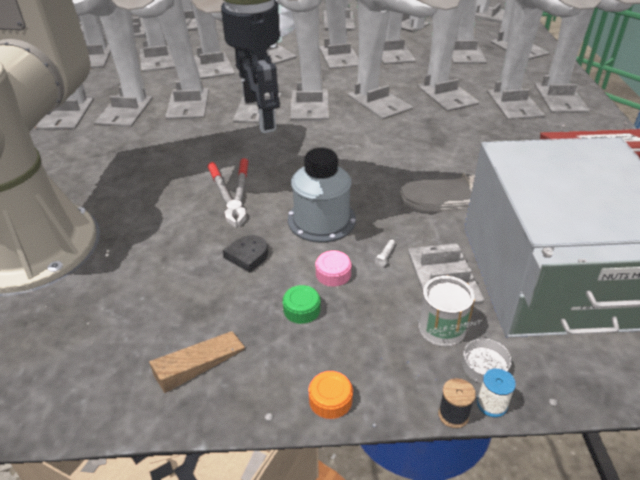

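The wrist view shows the cap seated on the tank at (316,68). It is level, with its top at 134 mm against an expected 135. In the side view the bolt (386,254) and heel (246,252) are where they were, with only the shadows changed. The gripper is clear, so I'm handing in.

```bash
python3 -c "
from workcell import hand_in
print(hand_in())"
```

```text
the job is handed in; nothing more can be done
None
```

I screwed the black cap home to the stop on the tank, level and released at about -18 mm. The bolt and heel block weren't touched, and I handed the job in at about 22 s of the 72 s allowed.

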